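# Swing the drill guide over the red mark and lock it

### The job

With one fingertip, push the drill guide's arm round sideways until its steel bushing is centred over the red mark on the white hinge template, then push the orange clamping lever on top of the pivot clockwise (seen from above) all the way to its stop, leaving the bushing centred over red. Only push: do not pinch the arm or the lever between the fingers, and leave the hinge, drill block, cup and tools where they are.

Things in the scene. Friction and masses are not known exactly. Their poses are not given: they have to be found in the camera images.
- door: Blue cabinet door 300 x 340 x 18 mm, fixed flat on the table. Origin: centre of its underside; at yaw 0 its x points away from the robot. White template on it: 75 mm in x, 220 in y, centred at x = +70 mm, top 23 mm above the table, far lip (x = 110 mm) 30 mm above it. Pivot post at x = -50 mm, y = 0, on a 60 mm square foot plate, top 26 mm above the table.
- pivot (a point): The vertical axis of both the guide arm and the clamping lever, 54 mm above the table (mid-height of the arm).
- guide (a joint): Angle of the guide arm about the pivot (rad), positive anticlockwise from above; 0: arm points along the door's +x. Stops at -0.8 and +0.8. It stays where it is left and turns with about 0.12 N m of friction, whether or not the lever is locked.
- bushing (a point): Axis of the steel bushing at the arm's end, 130 mm from the pivot, 54 mm above the table. The aluminium arm is a straight bar 18 mm wide, 45 to 63 mm above the table, from a hub of 19 mm radius round the pivot (43 to 65 mm above the table) to the bushing block: 24 x 24 mm, 32 to 76 mm above the table.
- lever (a joint): Angle of the orange clamping lever about the pivot (rad), growing clockwise from above. 0: it points at +(pi + 0.65) rad from the door's x axis (towards the robot and the door's -y side); the stop at 1.3 (locked) is where it points at +(pi - 0.65). It stays where it is left; friction about 0.08 N m.
- lever_end (a point): Free end of the clamping lever, 85 mm from the pivot, 92 mm above the table. The lever is a straight orange bar 12 mm wide, 85 to 99 mm above the table, from a black hub of 14 mm radius (84 to 102 mm above the table).
- mark_red: Red disc 42 mm across, 2 mm thick, with a black centre dot 12 mm across, on top of the template; origin: centre of its underside, 23 mm above the table. Its centre lies 130 mm from the pivot, at -0.6, 0 or +0.6 rad of the guide's joint.
- mark_yellow: Yellow disc like the red one, at another of the three places: not wanted now.
- mark_green: Green disc like the red one, at the third place: not wanted now.
- hinge: Loose grey furniture hinge, about 83 x 35 x 11 mm, lying on the door near a corner; origin under its middle. To be left alone.
- drill_block: Loose steel drill guide block 50 x 30 x 30 mm with two holes, on the door near a corner; origin: centre of its underside. To be left alone.
- cup: White ceramic mug, 76 mm across, 85 mm high, on the table at the left; origin: centre of its underside. To be left alone.
- wrench: Steel wrench 200 mm long lying on the table at the left; origin under its middle. To be left alone.
- square: Steel square, 200 x 126 mm, 5 mm thick, lying on the table at the right; origin under the middle of its long leg. To be left alone.
- screwdriver: Screwdriver with a green handle, 190 mm long, lying on the table at the right; origin under its middle. To be left alone.

How it is judged:
On the way, in this order (a step that is already met when the one before it is completed fails the run):
1. the bushing is centred over the red mark, within 6 mm, with the lever not yet locked (horizontal distance between bushing and mark_red below 0.006 m), for 0.3 s.
2. the lever is pushed to its stop (value of joint lever above 1.2 rad), for 0.2 s.
At the end, for the whole second after the job is handed in: The bushing's axis is within 6 mm (seen from above) of the red mark's centre, the lever is within 0.1 rad of its locked stop (joint above 1.2), and both are still (horizontal distance between bushing and mark_red below 0.006 m and value of joint lever above 1.2 rad and velocity of joint guide between -0.03 and 0.03 rad/s and velocity of joint lever between -0.03 and 0.03 rad/s); the robot touches nothing.
It fails at once if the guide arm is pinched (fingers pressing on both its sides at once) ((contact force between the fingers and guide_c1 above 2 N or contact force between the fingers and guide_c2 above 2 N) and (contact force between the fingers and guide_c3 above 2 N or contact force between the fingers and guide_c4 above 2 N)).
It fails at once if the lever is pinched (fingers pressing on both its sides at once) (contact force between the fingers and lever_c1 above 2 N and contact force between the fingers and lever_c2 above 2 N).
It fails at once if the hinge, drill block, cup, wrench, square or screwdriver is moved or lifted (more than 12 mm) (distance of any of hinge, drill_block, cup, wrench, square, screwdriver from where it was at the start of the episode above 0.012 m).
It also fails if it takes over 54 s, if anything falls off the work surface, if the arm or the gripper's body presses on something with over 40 N, if the wrist force passes 120 N, or if a joint passes its speed limit or range.

### The arm

A 7-joint arm with a two-finger parallel gripper is mounted at the origin on the work surface. World frame = base frame: x ahead of the robot, y to its left, z up, the work surface at z = 0. Lengths are in m, angles in rad, forces in N, time in s.
With the tool pointing down it reaches from about 0.35 to 0.9 m from the base axis. Payload 8.1 kg.
Tool frame: the origin (TCP) lies on the centre line of the jaws, within the pads' length; the fingertips stand 19 mm ahead of it and the grasp point (between the pads) is the TCP (arm.tip_reach is the distance from the TCP to the fingertips, in m); z points along the fingers, y is the line along which they close (so a half turn about z gives the same grasp; the last joint's range is limited). The gripper opens to 92 mm and grips with 3 to 60 N. Pads are 19 mm wide; open, the fingers measure 130 mm over their backs; the gripper's body (75 mm by 190 mm) begins 47 mm behind the grasp point.
Start: joints at [1.042, 0.434, 0.025, 1.573, -0.012, 1.134, -0.075], TCP at [0.258, -0.569, 0.246] pointing down, gripper open.
Joint ranges: [-2.62, 2.62], [-0.44, 2.09], [-1.27, 1.32], [0.08, 2.57], [-1.32, 4.46], [0.12, 2], [-2.74, 2.74]. Speed limits (rad/s): [2.22, 2.22, 3.01, 3.01, 3.14, 3.14, 3.14].

### API

Orientations are given as a rotation vector (axis times angle).
In Python, from cell import arm gives the robot as it stands.
- The arm moves only by the tool arm_command, never from a script. Its argument "targets" is a list that holds one entry, the list of rows, each a list of 6 numbers: the shift along the tool's x, y, z in m, then the turn, a rotation vector about the tool's x, y, z in rad. A call has 1 to 10 rows; each row shifts and turns the commanded pose from where the row before left it, along the tool's axes as they then stand; what a row does not reach is not made up. A row lasts 1/8 s, in which the tool goes at most 62.5 mm and 10.7 degrees, less where a joint would pass 70% of its speed; a pose out of reach is approached as far as the arm can. A call with a gripper value outside its range is refused whole. "jaw" is the finger opening in m, from 0 to 0.0918, set as the call begins (left out, the last holds). The fingers move at their own pace and stop on an object; "newtons" is the grip in N (left out, the last holds). Time passes only in rows, so rows that do not move let the fingers close. It gives the time, the measured TCP pose, the force, the opening and the grip force at its end, in the units of the state.
- arm.observe(): the state, without advancing time (a new reading comes with each control period).
- arm.get_image(name): name is "scene" or "top" or "wrist"; returns a dict with "pixels" (420x560x3 uint8, red, green, blue), "z_map" (420x560 float32, m along the optical axis (not along the pixel's ray), 0 where there is no reading), "fx", "fy", "cx", "cy" (pixels), "xyz" and "rotation" of the camera in the world; the wrist camera has in their place "T_tool_cam" (4x4, takes a point from camera to tool coordinates, whose origin is the TCP and whose axes are the flange's). Camera axes: x right, y down, z forward; pixel columns grow to the right and rows downward; lengths in m; the calibration is good to about 2 mm. A picture is of the moment at which its call begins: read the wrist's pose just before it.
- arm.sign_off(): hands the job in; it is judged then, once.
The state is a dict: "clock": time; "joints": joint angles; "dq": joint speeds; "joint_efforts": joint torques, N m; "position": TCP position; "ee_rot": TCP orientation; "force": force on the tool from outside, world axes, zero at the start; "ft_torque": the same for the moment, N m; "width": opening from 0.0 (shut) to 1.0 (fully open); "gripper_force": force on a finger pad.
Only numpy, scipy, OpenCV 4.12 (cv2) and the standard library are available. Lean on these libraries where they do the work, as an engineer would, in place of code of your own. Each camera call takes 0.05 s, during which the arm holds its last target. There are 200 camera calls.

## Working session

There is one attempt and no reset: what is moved stays moved. The work goes in short steps, Python scripts to look and compute and a tool call to move; the robot and the scene stay as the last step left them, time stands still between calls to the robot, and variables do not carry over. Pictures are saved under pics/ and viewed, at most 10 in all, crops included, and the job is handed in when it is done.

Besides the shell and the picture viewer there is one more tool, called after ">>>" as name([rows], argument=value, ...), one row to a line, values as JSON. arm_command: Moves the arm, as the interface text tells. Its arguments: {"type":"object","properties":{"targets":{"type":"array","items":{"type":"array","items":{"type":"array","items":{"type":"number"}}}},"jaw":{"type":"number"},"newtons":{"type":"number"}},"required":["targets"]}

```bash
mkdir -p pics
cat > h.py <<'E'
from cell import arm
import numpy as np, cv2
def grab(n,f):
    im=arm.get_image(n); cv2.imwrite('pics/'+f,im['pixels'][:,:,::-1]); np.savez('pics/'+f+'.npz',**im); return im
def pt(im,u,v,z=None):
    R=np.array(im['rotation']);R=R if R.shape==(3,3) else cv2.Rodrigues(R)[0]
    d=R@np.array([(u-im['cx'])/im['fx'],(v-im['cy'])/im['fy'],1]);o=np.array(im['xyz'])
    s=(z-o[2])/d[2] if z is not None else im['z_map'][int(v),int(u)]
    return o+s*d
E
python3 - <<'E'
from h import *
print(arm.observe())
im=grab('top','top1.png');print(im['xyz'],im['rotation'],im['fx'])
E
```

```text
{'clock': 0.0, 'joints': array([ 1.04241497,  0.43519167,  0.02494878,  1.57411143, -0.0116105 ,
        1.13401644, -0.07510576]), 'dq': array([-8.55102394e-05,  2.10381968e-03,  2.06663117e-03, -5.49093217e-04,
        1.63964557e-03,  6.98591544e-04, -4.13205539e-04]), 'joint_efforts': array([ 6.04564520e-04, -6.67866755e+01,  9.85356309e-01, -3.14453602e+01,
       -6.04932639e-02,  4.28958668e-02,  2.07225748e-04]), 'position': array([ 0.25790476, -0.56876078,  0.24495859]), 'ee_rot': array([-3.06920668e+00, -6.63365590e-01,  7.12097786e-04]), 'force': array([-0.57212759,  0.52133241, -0.3547252 ]), 'ft_torque': array([-0.00246636,  0.00486776,  0.02240916]), 'gripper_force': 0.0, 'width': 0.9984471438932156}
[ 0.23512605 -0.02038032  1.51346919] [-2.12940794  2.10880718 -0.21569504] 538.9923367741353
```

View pics/top1.png

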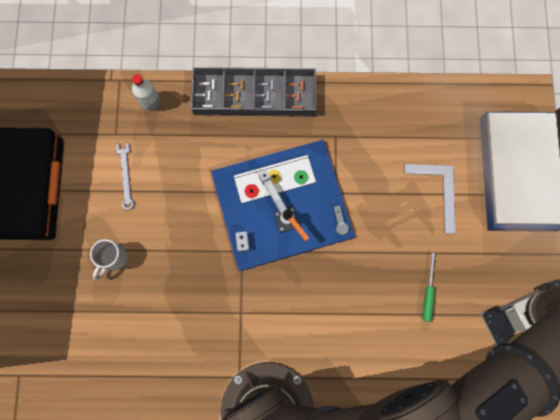

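The top view shows the door near (283,205), with red at (252,191), yellow at (274,177) and green at (301,177). The bushing is near (266,177), the pivot near (288,215) and the lever end near (306,238). I'll enlarge it.

Run:
```python
from h import *
p=cv2.imread('pics/top1.png')[135:275,200:365]
cv2.imwrite('pics/c1.png',cv2.resize(p,None,fx=4,fy=4,interpolation=cv2.INTER_CUBIC))
im=np.load('pics/top1.png.npz');hsv=cv2.cvtColor(im['pixels'],cv2.COLOR_RGB2HSV)
def c(lo,hi,z):
    m=cv2.inRange(hsv,lo,hi);m[:135]=0;m[275:]=0;m[:,:200]=0;m[:,365:]=0
    v,u=np.nonzero(m);print(len(u),u.mean(),v.mean(),pt(im,u.mean(),v.mean(),z))
c((0,180,120),(5,255,255),.025);c((50,150,80),(75,255,255),.025);c((22,150,120),(33,255,255),.025);c((7,150,120),(16,255,255),.099)
```

```text
102 251.41176470588235 190.66666666666666 [0.59687285 0.05224083 0.025     ]
0 nan nan [nan nan nan]
72 275.09722222222223 175.86111111111111 [ 0.64105864 -0.01454546  0.025     ]
116 297.8103448275862 227.6551724137931 [ 0.47893107 -0.07679603  0.099     ]<stdin>:7: RuntimeWarning: Mean of empty slice.
  ret = ret.dtype.type(ret / rcount)
```

View pics/c1.png

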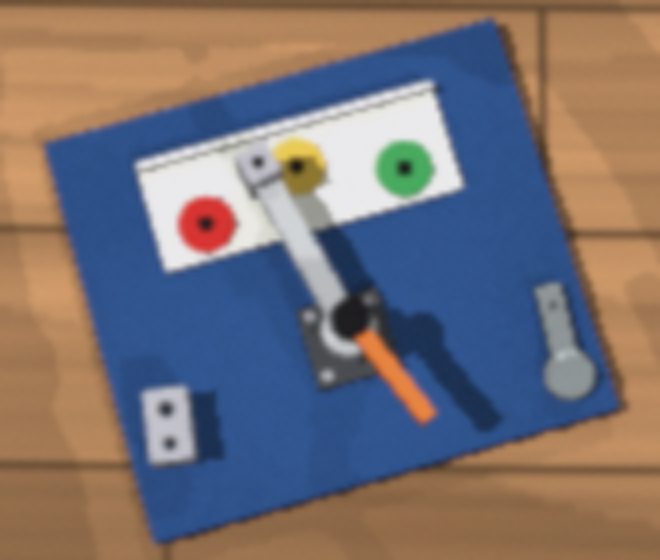

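The crop shows the dots at red (206,223), yellow (297,166) and green (404,167), the bushing at (258,162), the lever hub at (351,316), the lever end at (428,416), the drill block at (168,425) and the hinge at (567,345). Next I convert these to world positions.

Run:
```python
from h import *
from scipy.optimize import least_squares
im=np.load('pics/top1.png.npz')
q=lambda u,v,z:pt(im,200+(u+.5)/4-.5,135+(v+.5)/4-.5,z)[:2]
R,Y,G=q(206,223,.025),q(297,166,.025),q(404,167,.025);H=q(351,316,.102);B=q(258,162,.076);L=q(428,416,.099)
f=lambda a:np.r_[[a[:2]+.13*np.array([np.cos(a[2]+t),np.sin(a[2]+t)])-m for t,m in((.6,R),(0,Y),(-.6,G))]].ravel()
s=least_squares(f,[.5,-.04,.2]);p=s.x;print('pivot',p,s.fun*1e3,'hub',H)
an=lambda v:np.arctan2(v[1],v[0])
print('R',R,'Y',Y,'G',G,'B',B,'L',L)
print('guide',an(B-p[:2])-p[2],np.hypot(*(B-p[:2])),'lever dir',an(L-p[:2])-p[2]+2*np.pi,np.hypot(*(L-p[:2])),'block',q(168,425,.05),'hinge',q(570,373,.03),q(548,290,.03))
```

```text
pivot [ 0.51615665 -0.04843155  0.2939499 ] [-0.13530178 -0.16095722  0.33835075  0.297886   -0.20305494 -0.13693058] hub [ 0.51613243 -0.04872361]
R [0.59771587 0.05307114] Y [ 0.6402422  -0.01106389] G [ 0.64031875 -0.08746292] B [0.62892681 0.01553992] L [ 0.44966199 -0.10023868]
guide 0.22205797353714007 0.12965129230503517 lever dir 3.5095199061520823 0.0842942372024681 block [0.44908512 0.07511552] hinge [ 0.49145405 -0.20335059] [ 0.55054376 -0.18869094]
```

>>> arm_command([
  [[0,0,0,0,0,-0.156],[0,0,0,0,0,-0.156],[0,0,0,0,0,-0.156],[0,0,0,0,0,0]],
], jaw=0, newtons=30)

```text
clock: 0.55
position: [0.2578, -0.569, 0.2452]
ee_rot: [-2.833, -1.356, -0.0]
force: [0.6, 0.3, -0.1]
width: 0.617
gripper_force: 0.0
```

```bash
cat >> h.py <<'E'
from scipy.spatial.transform import Rotation as Ro
def go(x,y,z,yaw=None):
    s=arm.observe();R=Ro.from_rotvec(s['ee_rot']);X=R.as_matrix()[:,0]
    d=R.inv().apply(np.array([x,y,z])-s['position'])
    print('clk',s['clock'],'pos',s['position'].round(4),'yaw',np.arctan2(X[1],X[0]).round(3),'width',s['width'],'F',s['force'].round(1),'delta',d.round(4),'z',R.as_matrix()[:,2].round(3))
E
python3 -c "
from h import *
go(.656,-.032,.246)"
```

```text
clk 0.55 pos [ 0.2578 -0.569   0.2452] yaw 0.893 width 0.6174261515009489 F [ 0.6  0.3 -0.1] delta [ 6.68e-01 -2.69e-02 -4.00e-04] z [-0.     0.001 -1.   ]
```

>>> arm_command([
  [[0.042,-0.002,0,0,0,0],[0.042,-0.002,0,0,0,0],[0.042,-0.002,0,0,0,0],[0.042,-0.002,0,0,0,0],[0.042,-0.002,0,0,0,0],[0.042,-0.002,0,0,0,0],[0.042,-0.002,0,0,0,0],[0.042,-0.002,0,0,0,0],[0.042,-0.002,0,0,0,0],[0.042,-0.002,0,0,0,0]],
])

```text
clock: 1.8
position: [0.5062, -0.2282, 0.2456]
ee_rot: [-2.836, -1.351, 0.0]
force: [0.7, -0.6, -0.3]
width: 0.002
gripper_force: 0.0
```

>>> arm_command([
  [[0.042,-0.002,0,0,0,0],[0.042,-0.002,0,0,0,0],[0.042,-0.001,0,0,0,0],[0.042,-0.001,0,0,0,0],[0.042,-0.001,0,0,0,0],[0.038,0,0,0,0,0],[0,0,0,0,0,0],[0,0,0,0,0,0]],
])

```text
clock: 2.8
position: [0.6552, -0.0323, 0.2452]
ee_rot: [2.835, 1.354, -0.002]
force: [0.5, -1.0, 0.4]
width: 0.0
gripper_force: 0.0
```

```bash
python3 -c "
from h import *
go(.656,-.032,.069)
grab('scene','s1.png')"
```

```text
clk 2.8 pos [ 0.6552 -0.0323  0.2452] yaw 0.891 width 0.0004174012312606615 F [ 0.5 -1.   0.4] delta [0.001  0.0005 0.1762] z [-0.001 -0.001 -1.   ]
```

View pics/s1.png

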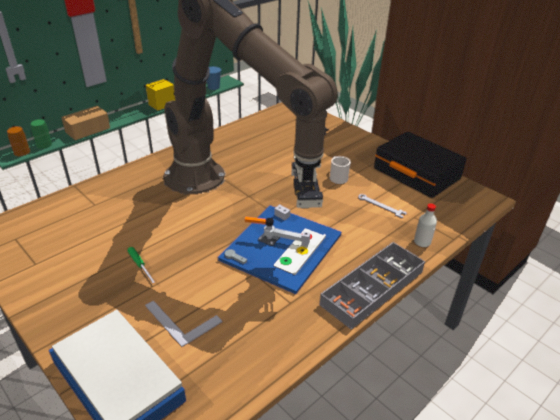

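The scene picture shows the closed gripper (tip about (310,205)) high above the far side of the template, on the green/yellow side of the arm, which is clear to descend.

>>> arm_command([
  [[0,0,0.045,0,0,0],[0,0,0.045,0,0,0],[0,0,0.045,0,0,0],[0,0,0.041,0,0,0],[0,0,0,0,0,0],[0,0,0,0,0,0]],
])

```text
clock: 3.6
position: [0.6564, -0.0324, 0.0715]
ee_rot: [2.833, 1.355, 0.002]
force: [0.4, -0.5, 0.8]
width: -0.001
gripper_force: 0.0
```

```bash
python3 -c "
from h import *
go(.6219,.0337,.069)
grab('top','t2.png')
p=cv2.imread('pics/t2.png')[135:275,200:365]
cv2.imwrite('pics/c2.png',cv2.resize(p,None,fx=4,fy=4,interpolation=cv2.INTER_CUBIC))"
```

```text
clk 3.6 pos [ 0.6564 -0.0324  0.0715] yaw 0.892 width -0.0009242205449172336 F [ 0.4 -0.5  0.8] delta [ 0.0298 -0.0684  0.0024] z [ 0.002 -0.    -1.   ]
```

View pics/c2.png

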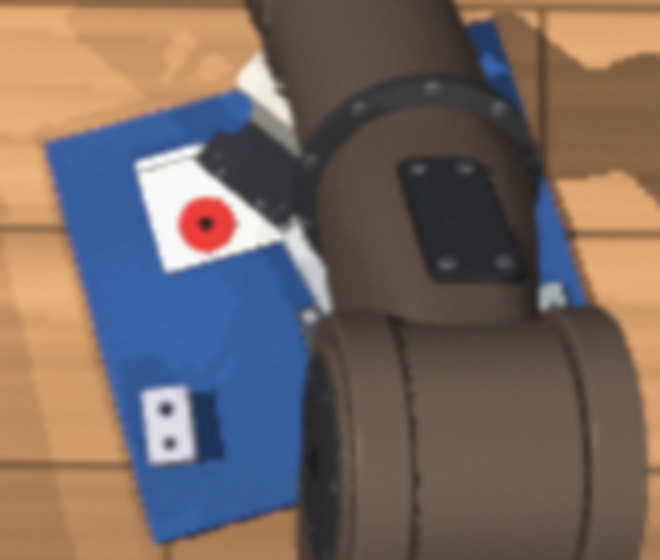

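The crop shows the gripper body by the arm's far end, with the red dot still in view at (206,223). I'll push to about 4 mm short.

>>> arm_command([
  [[0.005,-0.01,0,0,0,0],[0.005,-0.01,0,0,0,0],[0.004,-0.009,0,0,0,0],[0.004,-0.009,0,0,0,0],[0.004,-0.009,0,0,0,0],[0.004,-0.009,0,0,0,0],[0.004,-0.008,0,0,0,0],[0,0,0,0,0,0],[0,0,0,0,0,0]],
])

```text
clock: 4.78
position: [0.6246, 0.0318, 0.0697]
ee_rot: [2.833, 1.358, 0.0]
force: [-0.1, -1.1, -0.1]
width: 0.003
gripper_force: 0.0
```

```bash
python3 -c "
from h import *
go(.6219,.0337,.069)
im=grab('scene','s3.png')
p=cv2.imread('pics/s3.png')[160:300,200:360]
cv2.imwrite('pics/c3.png',cv2.resize(p,None,fx=4,fy=4,interpolation=cv2.INTER_CUBIC))
R=cv2.Rodrigues(np.array(im['rotation']).squeeze())[0] if np.size(im['rotation'])==3 else im['rotation']
def pj(P):
    c=R.T@(np.array(P)-im['xyz']);return ((im['fx']*c[0]/c[2]+im['cx']-200)*4,(im['fy']*c[1]/c[2]+im['cy']-160)*4)
print('red',pj((.5977,.0531,.025)),'goal bush top',pj((.5977,.0531,.076)),'yellow',pj((.6402,-.0111,.025)),'green',pj((.6403,-.0875,.025)))
for a in(.5,.55,.65):print(a,pj((.5162+.13*np.cos(a+.294),-.0485+.13*np.sin(a+.294),.076)))
"
```

```text
clk 4.775 pos [0.6246 0.0318 0.0697] yaw 0.894 width 0.0031018562624262453 F [-0.1 -1.1 -0.1] delta [-0.0002 -0.0033  0.0007] z [ 0. -0. -1.]
red (np.float64(426.8493041903305), np.float64(303.6909384108858)) goal bush top (np.float64(430.15939391488587), np.float64(258.3315065661982)) yellow (np.float64(409.5110111133847), np.float64(360.735279464644)) green (np.float64(344.2310867555634), np.float64(402.0262017778398))
0.5 (np.float64(430.9364663826384), np.float64(268.0120001531707))
0.55 (np.float64(430.59844248785475), np.float64(263.19761930255675))
0.65 (np.float64(428.7995078649053), np.float64(253.6625340397777))
```

View pics/c3.png

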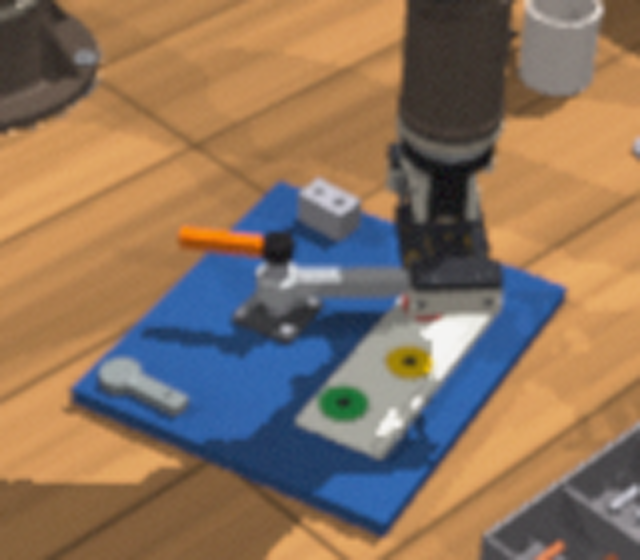

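The scene crop confirms the geometry: yellow is at (409,361) and green at (344,402), both as projected. The gripper covers the bushing, so I'll push the last 3 mm, then back off and check.

>>> arm_command([
  [[0,-0.0015,0,0,0,0],[0,-0.0015,0,0,0,0],[0,0,0,0,0,0],[0,0,0,0,0,0],[0,0,0,0,0,0],[0,0,0,0,0,0]],
])

```text
clock: 5.58
position: [0.6222, 0.0336, 0.0697]
ee_rot: [2.833, 1.358, -0.0]
force: [0.2, -0.5, -0.9]
width: 0.003
gripper_force: 0.1
```

>>> arm_command([
  [[0,0.02,0,0,0,0],[0,0.04,0,0,0,0],[0,0.02,-0.04,0,0,0],[0,0.04,-0.05,0,0,0],[0,0.05,-0.05,0,0,0],[0,0.05,0,0,0,0],[0,0.05,0,0,0,0],[0,0,0,0,0,0]],
])

```text
clock: 6.58
position: [0.8283, -0.1353, 0.1999]
ee_rot: [2.835, 1.352, -0.004]
force: [0.4, 0.6, -0.3]
width: 0.006
gripper_force: 0.0
```

```bash
python3 -c "
from h import *
go(.6219,.0337,.069)
grab('top','t4.png')
p=cv2.imread('pics/t4.png')[135:275,200:365]
cv2.imwrite('pics/c4.png',cv2.resize(p,None,fx=4,fy=4,interpolation=cv2.INTER_CUBIC))"
```

```text
clk 6.575 pos [ 0.8283 -0.1353  0.1999] yaw 0.89 width 0.005726881452021209 F [ 0.4  0.6 -0.3] delta [ 0.0016 -0.2667  0.131 ] z [-0.002 -0.002 -1.   ]
```

View pics/c4.png

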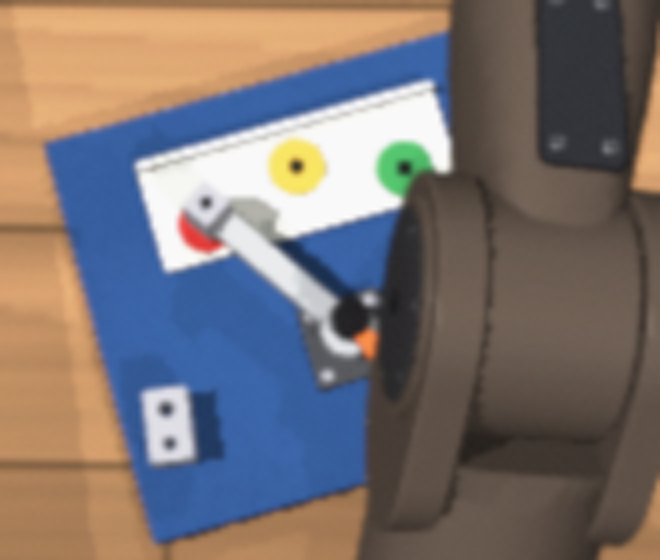

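The top crop shows the bushing at (206,202), and the lever is mostly hidden.

```bash
python3 -c "
from h import *
im=np.load('pics/t4.png.npz')
B=pt(im,200+206.5/4-.5,135+202.5/4-.5,.076)[:2];d=B-[.5162,-.0485];print(B,np.hypot(*d),np.arctan2(d[1],d[0])-.294,np.hypot(*(B-[.5977,.0531])))
go(.6219,.0337,.069)"
```

```text
[0.60012618 0.05084003] 0.13004631877960918 0.5753070181487312 0.003315692426062484
clk 6.625 pos [ 0.8276 -0.1327  0.2006] yaw 0.892 width 0.005294870569412192 F [-0.1  0.4 -1.7] delta [ 0.0005 -0.2644  0.132 ] z [-0.002 -0.    -1.   ]
```

Measured 3.3 mm short in angle, so I'll go back and push about 2.5 mm further.

>>> arm_command([
  [[0,-0.05,0,0,0,0],[0,-0.05,0,0,0,0],[0,-0.05,0.02,0,0,0],[0,-0.04,0.05,0,0,0],[0,-0.02,0.05,0,0,0],[0,-0.02,0.011,0,0,0],[0,-0.02,0,0,0,0],[0,0,0,0,0,0],[0,0,0,0,0,0]],
])

```text
clock: 7.75
position: [0.6338, 0.0246, 0.0737]
ee_rot: [2.832, 1.358, 0.002]
force: [0.6, -0.3, -0.1]
width: 0.003
gripper_force: 0.0
```

```bash
python3 -c "
from h import *
go(.6200,.0354,.069)"
```

```text
clk 7.75 pos [0.6338 0.0246 0.0737] yaw 0.894 width 0.0033701452460136554 F [ 0.6 -0.3 -0.1] delta [-0.0003 -0.0175  0.0047] z [ 0.002 -0.    -1.   ]
```

>>> arm_command([
  [[0,-0.006,0.004,0,0,0],[0,-0.006,0,0,0,0],[0,-0.003,0,0,0,0],[0,-0.0025,0,0,0,0],[0,0,0,0,0,0],[0,0,0,0,0,0],[0,0,0,0,0,0],[0,0,0,0,0,0]],
])

```text
clock: 8.75
position: [0.6196, 0.0357, 0.0689]
ee_rot: [2.833, 1.357, -0.0]
force: [0.1, -0.3, -0.7]
width: 0.004
gripper_force: 0.0
```

>>> arm_command([
  [[0,0.01,0,0,0,0],[0,0.03,0,0,0,0],[0,0.03,0,0,0,0],[0,0.02,-0.05,0,0,0],[0,0,-0.05,0,0,-0.16],[0,0,-0.03,0,0,-0.16],[0,0,0,0,0,0],[0,0,0,0,0,0]],
])

```text
clock: 9.75
position: [0.6895, -0.0212, 0.1981]
ee_rot: [-2.582, -1.789, 0.001]
force: [-0.2, 0.3, -0.5]
width: 0.009
gripper_force: 0.0
```

```bash
python3 -c "
from h import *
go(.4431,-.1445,.2)"
```

```text
clk 9.75 pos [ 0.6895 -0.0212  0.1981] yaw 1.212 width 0.008646828068779533 F [-0.2  0.3 -0.5] delta [-0.202  -0.1874 -0.0016] z [-0.001 -0.    -1.   ]
```

>>> arm_command([
  [[-0.034,-0.032,0,0,0,0],[-0.034,-0.031,0,0,0,0],[-0.034,-0.031,0,0,0,0],[-0.034,-0.031,0,0,0,0],[-0.034,-0.031,0,0,0,0],[-0.032,-0.031,0,0,0,0],[0,0,0,0,0,0],[0,0,0,0,0,0]],
])

```text
clock: 10.75
position: [0.4442, -0.1444, 0.1985]
ee_rot: [-2.581, -1.79, -0.0]
force: [0.4, -0.3, -0.0]
width: 0.005
gripper_force: 0.0
```

```bash
python3 -c "
from h import *
go(.4431,-.1445,.094)
grab('top','t5.png')
p=cv2.imread('pics/t5.png')[135:275,200:365]
cv2.imwrite('pics/c5.png',cv2.resize(p,None,fx=4,fy=4,interpolation=cv2.INTER_CUBIC))"
```

```text
clk 10.75 pos [ 0.4442 -0.1444  0.1985] yaw 1.213 width 0.005097063168785003 F [ 0.4 -0.3 -0. ] delta [-0.0005 -0.001   0.1045] z [-0.  0. -1.]
```

View pics/c5.png

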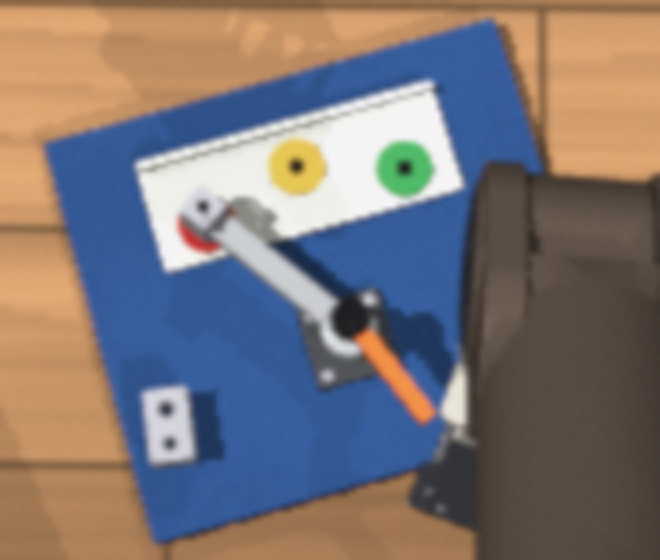

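The bushing is now at (204,206), about 3 mm further round, so it is within roughly 1 mm of red. The lever is unmoved, with its end at (428,416). I'll descend and push the lever.

>>> arm_command([
  [[0,0,0.05,0,0,0],[0,0,0.05,0,0,0],[0,0,0.004,0,0,0],[0,0,0,0,0,0],[0,0,0,0,0,0]],
])

```text
clock: 11.42
position: [0.4455, -0.1446, 0.0966]
ee_rot: [2.579, 1.791, 0.003]
force: [-0.9, 0.0, 0.6]
width: 0.006
gripper_force: 0.0
```

```bash
python3 -c "
from h import *
go(.4499,-.0403,.094)"
```

```text
clk 11.425 pos [ 0.4455 -0.1446  0.0966] yaw 1.214 width 0.005689889786175787 F [-0.9  0.   0.6] delta [ 0.0992 -0.0323  0.0025] z [ 0.003 -0.001 -1.   ]
```

>>> arm_command([
  [[0.01,0,0.001,0,0,0],[0.01,0,0.001,0,0,0],[0.01,-0.002,0,0,0,0],[0.01,-0.004,0,0,0,0],[0.01,-0.004,0,0,0,0],[0.01,-0.005,0,0,0,0],[0.01,-0.005,0,0,0,0],[0.01,-0.005,0,0,0,0],[0.01,-0.005,0,0,0,0],[0.005,0,0,0,0,0]],
])

```text
clock: 12.68
position: [0.449, -0.0439, 0.093]
ee_rot: [-2.579, -1.793, -0.0]
force: [-1.4, -2.4, 0.3]
width: 0.005
gripper_force: 0.6
```

>>> arm_command([
  [[0.002,0,0,0,0,0],[0.002,0,0,0,0,0],[0,0,0,0,0,0],[0,0,0,0,0,0],[0,0,0,0,0,0]],
])

```text
clock: 13.3
position: [0.4493, -0.0431, 0.0928]
ee_rot: [2.582, 1.789, -0.005]
force: [-4.6, -7.1, 6.5]
width: 0.006
gripper_force: 4.0
```

```bash
python3 -c "
from h import *
go(.4499,-.0403,.094)"
```

```text
clk 13.3 pos [ 0.4493 -0.0431  0.0928] yaw 1.212 width 0.005971900345467217 F [-4.6 -7.1  6.5] delta [ 0.0028 -0.0005 -0.0012] z [-0.002 -0.002 -1.   ]
```

The force rises with no further motion, so the lever is probably at its stop. I'll back off and look.

>>> arm_command([
  [[-0.01,0,0,0,0,0],[-0.03,0,0,0,0,0],[-0.03,0,-0.01,0,0,0],[-0.03,0,-0.05,0,0,0],[-0.04,0,-0.05,0,0,0],[-0.04,0,0,0,0,0],[0,0,0,0,0,0],[0,0,0,0,0,0]],
])

```text
clock: 14.3
position: [0.3879, -0.2086, 0.2015]
ee_rot: [-2.581, -1.791, -0.001]
force: [-0.1, 0.1, 0.0]
width: 0.005
gripper_force: 0.0
```

```bash
python3 -c "
from h import *
go(.4499,-.0403,.094)
grab('top','t6.png')
p=cv2.imread('pics/t6.png')[135:275,200:365]
cv2.imwrite('pics/c6.png',cv2.resize(p,None,fx=4,fy=4,interpolation=cv2.INTER_CUBIC))"
```

```text
clk 14.3 pos [ 0.3879 -0.2086  0.2015] yaw 1.213 width 0.004952526677676084 F [-0.1  0.1  0. ] delta [ 0.1793 -0.0008  0.1076] z [ 0.     0.001 -1.   ]
```

View pics/c6.png

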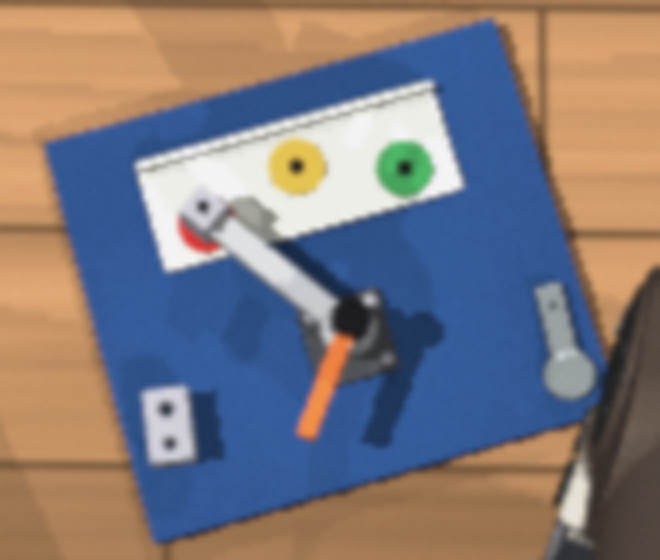

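The bushing is unchanged at (204,206), the lever end is at about (308,436), and the hinge and block are untouched. A numeric check follows.

```bash
python3 -c "
from h import *
im=np.load('pics/t6.png.npz')
q=lambda u,v,z:pt(im,200+(u+.5)/4-.5,135+(v+.5)/4-.5,z)[:2]
P=np.array([.5162,-.0485])
for n,p in(('B',q(204,206,.076)),('L',q(308,436,.099))):
    d=p-P;a=(np.arctan2(d[1],d[0])-.294)%(2*np.pi);print(n,p,np.hypot(*d),a,'lever',np.pi+.65-a,np.hypot(*(p-[.5977,.0531])))
"
```

```text
B [0.59728166 0.05215838] 0.12925303269331717 0.5987026537555149 lever 3.192889999834278 0.0010303624484712685
L [ 0.43550199 -0.02082278] 0.08531234886553675 2.517191880136846 lever 1.274400773452947 0.17824918524795977
```

The bushing is 1 mm from the red mark's centre and the lever reads 1.27, effectively at its stop. The robot is clear of everything, so I'm handing in.

```bash
python3 -c "
from cell import arm
print(arm.sign_off())"
```

```text
the job is handed in; nothing more can be done
None
```

I handed the job in with the bushing about 1 mm from the red mark's centre, the lever at about 1.27 rad against its 1.3 stop, and the robot clear of everything; the hand-in gave no verdict back.

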